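Set the bag-length gauge to its marker and hold it with the cam lever shut

TASK

Set the bag-length gauge on the worktop: press its release pedal down to its stop, so that the parked sliding stop is unlatched and springs home, then draw the sliding stop back out, its cam lever still open, until its pointer lines up with the marker clip on the front rail (within 5 mm). Keep it there against its spring, squeeze the cam lever fully shut against the upright wall, and finish while still holding the stop at the mark with the lever squeezed shut between the fingers: do not let go at the end. Do not shift the marker clip or the things lying around the gauge.

Things in the scene. Friction and masses are not known exactly. Their poses are not given: they have to be found in the camera images.
- gauge_origin (a point): Bag-length gauge, fixed: steel base plate 155 x 440 mm, 8 mm thick (x -93 to +62, y -200 to +240 mm from here). This point lies on the worktop (z = 0) under the slide's centre line. Its +y is the direction in which the sliding stop is drawn out; -x points to the front edge with scale and marker rail (robot side). The pedal is at the +y end. All on the gauge turns with it.
- stop (a joint): Sliding stop, m along the gauge's +y: 0 = home, 0.165 = fully out. Starts parked at 0.14, latched; unlatched, a spring always pulls it home with 4 to 5.5 N, even with the lever shut. One piece: foot (top 26 mm above the worktop), upright wall along y (10 mm thick, 70 mm long, top at 78 mm), finger rib, and at its +y end a steel stop plate 100 mm wide, top at 70 mm.
- stop_grip (a point): Point on the stop, 50 mm above the worktop, midway between the wall's front (-x) face and the shut lever's outer (+x) face, 23 mm apart in x; axes as the gauge's. Fingers either side, closing along x, squeeze wall and lever here. The stop plate is 47 mm to +y, room to -y is free. The fully open lever's outer face is here some 33 mm to +x. Fingertips may go down to 30 mm above the worktop.
- rib (a point): Middle of the finger rib's face that looks to -y: a cross wall 6 mm thick on the front of the upright wall, from there to 61 mm in front of the centre line, 27 to 73 mm above the worktop; 14 mm to +y of stop_grip. A finger in front of the wall that moves to +y bears on it and draws the stop out; the spring keeps the rib against the finger.
- cam_lever (a joint): Cam lever on the stop: upright black paddle, 70 mm long, 9 mm thick, 37 to 73 mm above the worktop, behind (+x) the wall, on a vertical pin 38 mm to +y of stop_grip; free end to -y. Angle in rad: 0 = shut, flat against the wall; starts open at 0.42 to 0.5. It stays where it is put; a push of about 5 N to -x at stop_grip swings it shut.
- pointer (a point): Tip of the small steel pointer in front of the stop's foot, 14.5 mm above the worktop, 76 mm in front of the centre line and 12 mm to +y of stop_grip. Moves with the stop.
- mark (a point): Tip of the marker clip, a small dark clip with a ball-ended pin (top 40 mm above the worktop) on the rail along the front edge; the target for the pointer along the gauge's y. The tips touch nothing: they line up when they have the same y in the gauge's frame.
- marker (a joint): Place of the marker clip on its rail, in m; the pointer is lined up with it when joint stop has the same value. Stiff; not to be moved.
- pedal (a joint): Release pedal, a rocker on a hinge across the gauge (along its x) at 130 mm to +y of gauge_origin, 34 mm above the worktop: 0 = up, 0.25 rad = down on its stop. Its beak lifts as it is pressed and lets the stop go. It springs back up when let go. About 3 N to start it, about 7 N on its stop, at pedal_pad.
- pedal_pad (a point): Middle of the top of the ribbed steel pedal plate (60 x 68 mm), 66 mm beyond its hinge, 42 mm above the worktop when up; it goes down by 16 mm to its stop. Press it straight down.
- tape: Roll of tape, 98 mm across, 25 mm high, beyond the pedal end of the gauge; leave alone.
- timer: Kitchen timer, 62 mm across, 58 mm high, behind the gauge; leave alone.
- sandwich_a: Sandwich, 60 x 108 x 49 mm, behind the gauge; leave alone.

How it is judged:
By the outcome, as a careful person would: the job done as asked, in the order asked, and still so for the second after the job is handed in, while the arm keeps its last pose, push and grip.
It also fails if it takes over 51 s, if anything falls off the work surface, if the arm or the gripper's body presses on something with over 40 N, if the wrist force passes 120 N, or if a joint passes its speed limit or range.

ROBOT

A 6-joint arm with a two-finger parallel gripper is mounted at the origin on a cart in front of the work surface, level with it; the furniture and walls round the work are solid. World frame = base frame: x ahead of the robot, y to its left, z up, the work surface at z = 0. Lengths are in m, angles in rad, forces in N, time in s.
With the tool pointing down it reaches from about 0.35 to 0.775 m from the base axis. Payload 7.3 kg.
Tool frame: the origin (TCP) lies on the centre line of the jaws, within the pads' length; the fingertips stand 17 mm ahead of it and the grasp point (between the pads) lies 2 mm behind it (robot.tcp_to_tips is the distance from the TCP to the fingertips, in m); z points along the fingers, y is the line along which they close (so a half turn about z gives the same grasp; the last joint's range is limited). The gripper opens to 92 mm and grips with 3 to 60 N. Pads are 19 mm wide; open, the fingers measure 130 mm over their backs; the gripper's body (75 mm by 190 mm) begins 47 mm behind the grasp point.
Start: joints at [0.986, 0.342, 1.524, -0, 1.275, -0.146], TCP at [0.223, 0.475, 0.244] pointing down, gripper open.
Joint ranges: [-2.53, 2.53], [-0.77, 2.02], [0.04, 2.7], [-1, 4.14], [0.28, 2.66], [-3.11, 3.11]. Speed limits (rad/s): [2.57, 2.57, 3.14, 3.14, 3.14, 3.14].

INTERFACE

Orientations are given as [roll, pitch, yaw] about the fixed x, y, z axes, in that order (R = Rz(yaw) Ry(pitch) Rx(roll)).
In Python, from cell import robot gives the robot as it stands. The module is installed in compiled form; this text tells all that it offers.
- The arm moves only by the tool carry_out, never from a script. Its argument "commands" is a list of rows, each a list of 3 entries, a list of its own where there are three numbers: the shift along the tool's x, y, z in m, then the turn about the tool's z in rad, then the opening, from 0 (shut) to 1 (fully open). In form: [[[dx, dy, dz], yaw, claw], ...]. A call has 1 to 20 rows; each row shifts and turns the commanded pose from where the row before left it, along the tool's axes as they then stand; what a row does not reach is not made up. A row lasts 1/8 s, in which the tool goes at most 62.5 mm and 10.7 degrees, less where a joint would pass 70% of its speed; a pose out of reach is approached as far as the arm can. A call is refused whole if a number of a shift passes 0.0625 or a number of a turn 0.188, either way. A call with a gripper value outside its range is refused whole. The fingers move at their own pace and stop on an object; "newtons" is the grip in N (left out, the last holds). Time passes only in rows, so rows that do not move let the fingers close. It gives the time, the measured TCP pose, the force, the opening and the grip force at its end, in the units of the state.
- robot.observe(): the state, without advancing time (a new reading comes with each control period).
- robot.read_camera(name): name is "side" or "top"; returns a dict with "pixels" (480x640x3 uint8, red, green, blue), "fx", "fy", "cx", "cy" (pixels), "k1" (the pictures are not rectified: a ray, as slopes to the right and down, at radius r is drawn at 1 + k1 r^2 times it, then the intrinsics apply), "view" (4x4, takes a point from world to camera coordinates). Camera axes: x right, y up, looking along -z (the intrinsics and any distortion apply to the point x, -y, -z); pixel columns grow to the right and rows downward; lengths in m; the calibration is good to about 2 mm. A picture is of the moment at which its call begins. There is no depth.
- robot.hand_in(): hands the job in; it is judged then, once.
Trained networks look in a picture, given as the dict that the camera call returned (one of the last four; its "shot" number tells which), for a name from the list of things; names that differ only in an ending like _2 or _b are one class to them, and where a whole thing is asked for, a point or a joint stands for the part that bears it (a point fixed in the world has none). Each returns a list of dicts, best first, with "p" (0 to 1); they miss things now and then, are a little off and sometimes report something else, mostly with a low value. They report only what shows in the picture. A call takes as long as a camera call.
- robot.find_in(picture, name): "at" ([column, row] in pixels, amid what is visible of it).
- robot.tip_of(picture, name): "at" ([column, row] in pixels: a listed point, or the origin of a listed thing).
The state is a dict: "time": time; "qpos": joint angles; "qvel": joint speeds; "joint_efforts": joint torques, N m; "tool_pos": TCP position; "tool_rot": TCP orientation; "contact_force": force on the tool from outside, world axes, zero at the start; "torque": the same for the moment, N m; "opening": finger opening in m; "grip_force": force on a finger pad.
Only numpy, scipy, OpenCV 4.12 (cv2) and the standard library are available. Lean on these libraries where they do the work, as an engineer would, in place of code of your own. Each camera call takes 0.05 s, during which the arm holds its last target. There are 200 camera calls.

## Working session

There is one attempt and no reset: what is moved stays moved. The work goes in short steps, Python scripts to look and compute and a tool call to move; the robot and the scene stay as the last step left them, time stands still between calls to the robot, and variables do not carry over. Pictures are saved under pics/ and viewed, at most 10 in all, crops included, and the job is handed in when it is done.

Besides the shell and the picture viewer there is one more tool, called after "Request:" as name([rows], argument=value, ...), one row to a line, values as JSON. carry_out: Moves the arm, as the interface text tells. Its arguments: {"type":"object","properties":{"commands":{"type":"array"},"newtons":{"type":"number"}},"required":["commands"]}

```bash
mkdir -p pics; cat > h.py <<'E'
import numpy as np, cv2
from cell import robot
def ray(c,px):
    u=np.array([(px[0]-c["cx"])/c["fx"],(px[1]-c["cy"])/c["fy"]]); s=u.copy()
    for _ in range(20): s=u/(1+c["k1"]*(s@s))
    V=np.array(c["view"]); R,t=V[:3,:3],V[:3,3]
    return -R.T@t, R.T@np.array([s[0],-s[1],-1.])
def atz(c,px,z):
    o,d=ray(c,px); return o+d*(z-o[2])/d[2]
def proj(c,p):
    V=np.array(c["view"]); q=V[:3,:3]@np.array(p)+V[:3,3]
    s=np.array([q[0],-q[1]])/-q[2]; s=s*(1+c["k1"]*(s@s))
    return s*[c["fx"],c["fy"]]+[c["cx"],c["cy"]]
def tri(a,pa,b,pb):
    A=np.zeros((3,3));v=np.zeros(3)
    for c,p in((a,pa),(b,pb)):
        o,d=ray(c,p); d/=np.linalg.norm(d); M=np.eye(3)-np.outer(d,d); A+=M; v+=M@o
    return np.linalg.solve(A,v)
def save(c,n): cv2.imwrite("pics/"+n,c["pixels"][:,:,::-1])
E
python3 - <<'E'
from h import *
np.set_printoptions(precision=4,suppress=True)
t=robot.read_camera("top"); s=robot.read_camera("side")
save(t,"t0.png"); save(s,"s0.png")
Z=dict(gauge_origin=0,stop_grip=.05,rib=.05,pointer=.0145,mark=None,pedal_pad=.042,tape=0,timer=0,sandwich_a=0)
for n,z in Z.items():
    a=robot.tip_of(t,n)[:2]; b=robot.tip_of(s,n)[:2]
    print(n,[(x["p"],np.round(x["at"]), atz(t,x["at"],z if z is not None else .03)) for x in a],[(x["p"],np.round(x["at"])) for x in b], tri(t,a[0]["at"],s,b[0]["at"]) if a and b else "")
print(robot.observe())
E
```

```text
gauge_origin [(0.67, array([397., 276.]), array([ 0.4662, -0.0027,  0.    ]))] [] 
stop_grip [(0.86, array([405., 272.]), array([ 0.4739, -0.009 ,  0.05  ]))] [(0.75, array([349., 221.]))] [ 0.4706 -0.0111  0.037 ]
rib [(0.87, array([396., 293.]), array([0.4317, 0.0087, 0.05  ]))] [(0.68, array([364., 219.])), (0.38, array([368., 258.]))] [0.4334 0.0079 0.0464]
pointer [(0.71, array([399., 312.]), array([ 0.3926, -0.0045,  0.0145]))] [(0.64, array([382., 230.]))] [ 0.3925 -0.0048  0.0129]
mark [(0.51, array([434., 306.]), array([ 0.4053, -0.0714,  0.03  ]))] [(0.42, array([377., 221.]))] [ 0.3991 -0.0763  0.0081]
pedal_pad [(0.68, array([303., 284.]), array([0.4483, 0.192 , 0.042 ]))] [(0.59, array([370., 257.]))] [0.4449 0.1925 0.0404]
tape [(0.72, array([239., 300.]), array([0.4152, 0.3261, 0.    ]))] [(0.67, array([394., 307.]))] [0.4151 0.3252 0.005 ]
timer [(0.78, array([288., 168.]), array([0.694 , 0.2279, 0.    ]))] [(0.94, array([232., 290.])), (0.74, array([370., 259.]))] [ 0.7014  0.2282 -0.0021]
sandwich_a [(0.56, array([450., 184.]), array([ 0.6637, -0.1179,  0.    ]))] [(0.88, array([267., 220.]))] [ 0.66   -0.1164  0.0042]
{'time': 1.0, 'qpos': array([ 0.986 ,  0.342 ,  1.5241, -0.    ,  1.2754, -0.146 ]), 'qvel': array([-0.0023,  0.0012, -0.0012,  0.0003, -0.0003, -0.0021]), 'joint_efforts': array([ -0.0003, -43.1152, -24.4478,   0.0718,   0.0484,   0.    ]), 'tool_pos': array([0.223 , 0.4753, 0.2437]), 'tool_rot': array([3.1415, 0.    , 2.7028]), 'contact_force': array([ 0.7231, -0.3572,  0.0047]), 'torque': array([ 0.0133, -0.0358,  0.0153]), 'grip_force': 0.0, 'opening': 0.09143666207220215}
```

View pictures.

View pics/t0.png

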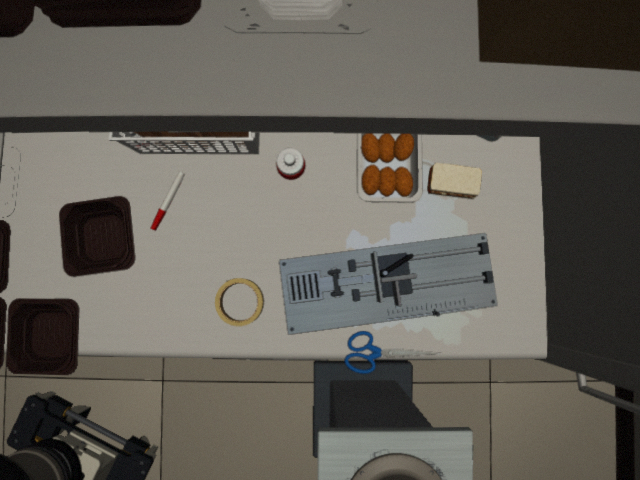

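View pics/s0.png

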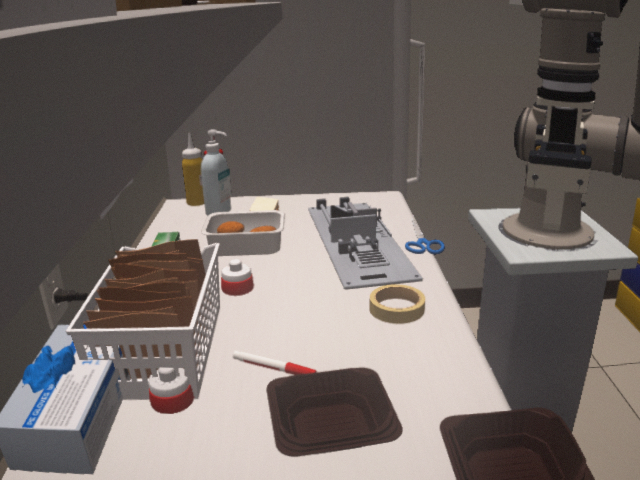

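The top view shows the gauge with its corners near (279,261), (487,234), (497,305) and (289,334). The pedal plate is at about (305,286), the stop plate at x≈378, the open lever runs from (385,273) to (411,255), and the marker ball is near (436,313). The side view agrees.

```bash
python3 - <<'E'
from h import *
from scipy.optimize import least_squares
np.set_printoptions(precision=4,suppress=True)
t=robot.read_camera("top")
im=cv2.cvtColor(t["pixels"],cv2.COLOR_RGB2GRAY)
px=[(279,261),(487,234),(497,305),(289,334)]
loc=np.array([(.062,.24),(.062,-.2),(-.093,-.2),(-.093,.24)])
P=np.array([atz(t,p,.008)[:2] for p in px])
def f(v):
    c,s=np.cos(v[2]),np.sin(v[2]); return (loc@np.array([[c,s],[-s,c]])+v[:2]-P).ravel()
v=least_squares(f,[.466,0,.1]); print(v.x,v.fun)
c,s=np.cos(v.x[2]),np.sin(v.x[2]); R=np.array([[c,-s],[s,c]])
for n,z in dict(stop_grip=.05,rib=.05,pointer=.0145,mark=.0145,pedal_pad=.042).items():
    for a in robot.tip_of(t,n)[:1]: print(n,a["at"],(atz(t,a["at"],z)[:2]-v.x[:2])@R)
print("ball40",(atz(t,(436,312),.036)[:2]-v.x[:2])@R)
crop=cv2.resize(t["pixels"][225:340,270:505],None,fx=3.4,fy=3.4,interpolation=cv2.INTER_CUBIC)
cv2.imwrite("pics/t1.png",crop[:,:,::-1])
np.save("g.npy",v.x)
E
```

```text
[ 0.4696 -0.0025  0.1383] [ 0.0022  0.0006  0.0027  0.0006 -0.0025 -0.0032 -0.0024  0.002 ]
stop_grip [405.2, 273.6] [-0.0002 -0.0077]
rib [396.2, 298.5] [-0.0462  0.017 ]
pointer [395.5, 311.7] [-0.0743  0.0164]
mark [433.9, 306.6] [-0.0747 -0.0635]
pedal_pad [303.6, 287.0] [-0.      0.1948]
ball40 [-0.0842 -0.0608]
```

View pics/t1.png

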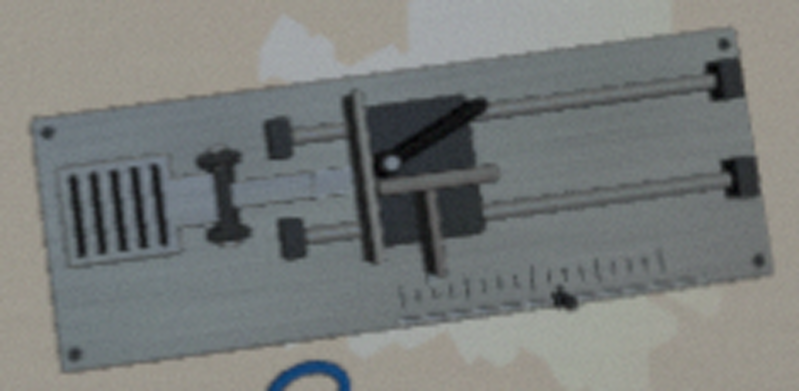

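The gauge yaw is about 0.138 rad. The pad fits at 196 mm from the origin, and the mark is about 77 mm from the parked pointer. I'll go above the pedal with the fingers shut.

Request:
carry_out([
  [[0, 0, 0], 0.1657, 0],
  [[0, 0, 0], 0.1657, 0],
  [[0, 0, 0], 0.1657, 0],
  [[0, 0, 0], 0.1657, 0],
  [[0, 0, 0], 0.1657, 0],
  [[0, 0, 0], 0.1657, 0],
  [[-0.031, 0.018, 0.012], 0, 0],
  [[-0.031, 0.018, 0.012], 0, 0],
  [[-0.031, 0.018, 0.012], 0, 0],
  [[-0.031, 0.018, 0.012], 0, 0],
  [[-0.031, 0.018, 0.012], 0, 0],
  [[-0.031, 0.018, 0.012], 0, 0],
  [[-0.031, 0.018, 0.012], 0, 0],
  [[-0.031, 0.018, 0.012], 0, 0],
  [[-0.031, 0.018, 0.012], 0, 0],
  [[-0.031, 0.018, 0.012], 0, 0],
  [[0, 0, 0], 0, 0],
  [[0, 0, 0], 0, 0],
], newtons=20)

```text
time: 3.55
tool_pos: [0.4437, 0.1932, 0.1238]
tool_rot: [-3.141, -0.0, 1.708]
contact_force: [0.2, 0.2, -0.4]
opening: 0.0005
grip_force: 0.0
```

Request:
carry_out([
  [[0, 0, 0.02], 0, 0],
  [[0, 0, 0.02], 0, 0],
  [[0, 0, 0.02], 0, 0],
  [[0, 0, 0.006], 0, 0],
  [[0, 0, 0.004], 0, 0],
  [[0, 0, 0.004], 0, 0],
  [[0, 0, 0.003], 0, 0],
  [[0, 0, 0.002], 0, 0],
  [[0, 0, 0], 0, 0],
])

```text
time: 4.68
tool_pos: [0.4435, 0.1936, 0.0457]
tool_rot: [3.141, -0.0, 1.709]
contact_force: [-3.8, 1.6, 6.2]
opening: 0.0003
grip_force: 2.8
```

```bash
python3 - <<'E'
from h import *
t=robot.read_camera("top"); save(t,"t2.png"); print(robot.observe()["contact_force"])
print(robot.tip_of(t,"pointer")[:2],robot.tip_of(t,"stop_grip")[:2])
E
```

```text
[-4.18351601  0.61503221  5.95838999]
[{'at': [429.7, 306.8], 'p': 0.59}] [{'at': [435.3, 268.6], 'p': 0.91}, {'at': [290.9, 164.1], 'p': 0.35}]
```

Request:
carry_out([
  [[0, 0, 0.002], 0, 0],
  [[0, 0, 0.002], 0, 0],
  [[0, 0, 0.001], 0, 0],
  [[0, 0, 0], 0, 0],
])

```text
time: 5.32
tool_pos: [0.4436, 0.1935, 0.0424]
tool_rot: [3.14, -0.0, 1.709]
contact_force: [-8.2, -1.2, 23.6]
opening: 0.0003
grip_force: 12.0
```

```bash
python3 - <<'E'
from h import *
np.set_printoptions(precision=4,suppress=True)
t=robot.read_camera("top"); v=np.load("g.npy")
c,s=np.cos(v[2]),np.sin(v[2]); R=np.array([[c,-s],[s,c]])
for n,z in dict(stop_grip=.05,rib=.05,pointer=.0145,mark=.0145).items():
    for a in robot.tip_of(t,n)[:2]: print(n,a["p"],a["at"],(atz(t,a["at"],z)[:2]-v[:2])@R)
crop=cv2.resize(t["pixels"][225:340,270:505],None,fx=3.4,fy=3.4,interpolation=cv2.INTER_CUBIC)
cv2.imwrite("pics/t3.png",crop[:,:,::-1])
E
```

```text
stop_grip 0.84 [471.7, 262.8] [ 0.0035 -0.1433]
stop_grip 0.46 [462.8, 302.6] [-0.072  -0.1131]
rib 0.57 [462.9, 284.6] [-0.0369 -0.1188]
pointer 0.6 [462.7, 300.5] [-0.0705 -0.1247]
mark 0.49 [433.5, 305.0] [-0.0714 -0.0632]
```

View pics/t3.png

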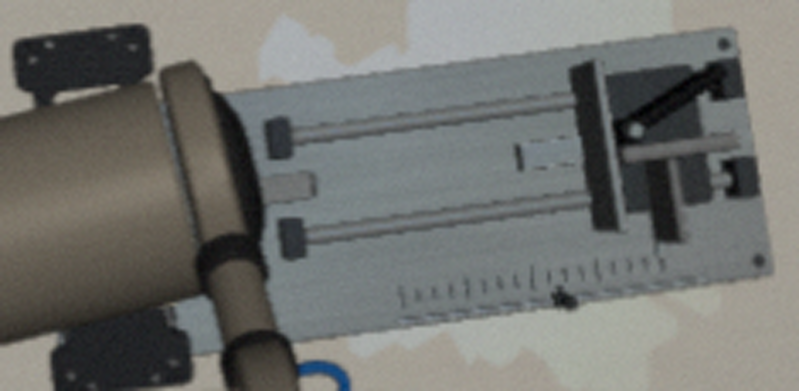

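The stop has sprung home, with stop_grip at about gauge (2, −138) mm and the lever still open. I'll lift, open the fingers and go above it, offset 6 mm to +x and clear of the rib.

Request:
carry_out([
  [[0, 0, -0.02], 0, 0],
  [[0, 0, -0.04], 0, 0],
  [[0, 0, -0.04], 0, 0.5],
  [[0, 0, -0.018], 0, 1],
  [[-0.03, 0, 0], 0, 1],
  [[-0.035, 0.0067, 0], 0, 1],
  [[-0.035, 0, 0], 0, 1],
  [[-0.035, 0, 0], 0, 1],
  [[-0.035, 0, 0], 0, 1],
  [[-0.035, 0, 0], 0, 1],
  [[-0.035, 0, 0], 0, 1],
  [[-0.035, 0, 0], 0, 1],
  [[-0.035, 0, 0], 0, 1],
  [[-0.0347, 0, 0], 0, 1],
  [[0, 0, 0.02], 0, 1],
  [[0, 0, 0], 0, 1],
  [[0, 0, 0], 0, 1],
])

```text
time: 7.7
tool_pos: [0.4983, -0.1472, 0.1386]
tool_rot: [3.141, 0.0, 1.709]
contact_force: [0.6, -0.7, 0.3]
opening: 0.092
grip_force: 0.0
```

```bash
python3 - <<'E'
from h import *
np.set_printoptions(precision=4,suppress=True)
v=np.load("g.npy");c,s=np.cos(v[2]),np.sin(v[2]); R=np.array([[c,-s],[s,c]])
t=robot.read_camera("top"); q=robot.read_camera("side")
o=robot.observe(); print(o["tool_pos"],(o["tool_pos"][:2]-v[:2])@R,o["opening"])
for n,z in dict(stop_grip=.05,rib=.05,pointer=.0145,mark=.0145).items():
    for a in robot.tip_of(t,n)[:1]: print(n,a["p"],a["at"],(atz(t,a["at"],z)[:2]-v[:2])@R)
print("wall",(atz(t,(469.4,268.8),.078)[:2]-v[:2])@R)
a=cv2.resize(t["pixels"][225:340,380:520],None,fx=2.8,fy=2.8); b=cv2.resize(q["pixels"][130:290,250:450],None,fx=2,fy=2)
a=cv2.resize(a,(390,320))
cv2.imwrite("pics/t4.png",np.hstack([a,b])[:,:,::-1])
E
```

```text
[ 0.4984 -0.1472  0.1387] [ 0.0085 -0.1473] 0.09139563780151166
stop_grip 0.8 [473.3, 263.7] [ 0.0013 -0.1462]
rib 0.75 [465.6, 285.4] [-0.0392 -0.124 ]
pointer 0.91 [465.9, 302.2] [-0.0749 -0.1308]
mark 0.56 [430.4, 307.8] [-0.0762 -0.056 ]
wall [-0.0075 -0.1272]
```

View pics/t4.png

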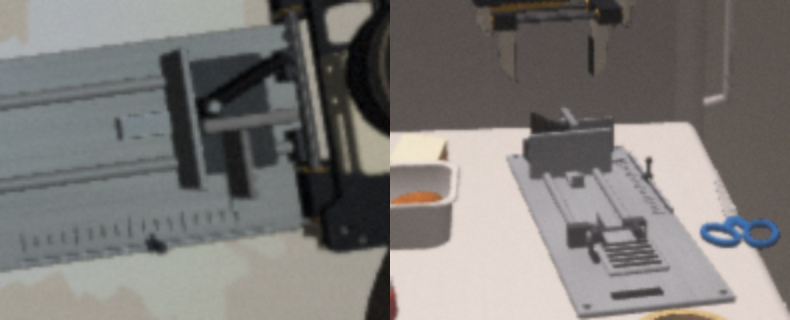

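The left half (top view) shows the wall, rib and open lever just left of the gripper. The right half (side view) shows the fingers straddling them from above. I'll shift by −3 mm in both axes and go down.

Request:
carry_out([
  [[-0.003, -0.003, 0], 0, 1],
  [[0, 0, 0.02], 0, 1],
  [[0, 0, 0.02], 0, 1],
  [[0, 0, 0.015], 0, 1],
  [[0, 0, 0.015], 0, 1],
  [[0, 0, 0.01], 0, 1],
  [[0, 0, 0.0087], 0, 1],
  [[0, 0, 0], 0, 1],
])

```text
time: 9.0
tool_pos: [0.4951, -0.1508, 0.0485]
tool_rot: [-3.141, -0.001, 1.709]
contact_force: [0.0, 0.0, 0.3]
opening: 0.092
grip_force: 0.0
```

Request:
carry_out([
  [[0.005, 0, 0], 0, 1],
  [[0.005, 0, 0], 0, 1],
  [[0.005, 0, 0], 0, 1],
  [[0.005, 0, 0], 0, 1],
  [[0.005, 0, 0], 0, 1],
  [[0.005, 0, 0], 0, 1],
  [[0.005, 0, 0], 0, 1],
  [[0, 0, 0], 0, 1],
  [[0, 0, 0], 0, 1],
])

```text
time: 10.12
tool_pos: [0.4908, -0.1165, 0.0493]
tool_rot: [3.141, 0.001, 1.709]
contact_force: [-0.3, -3.6, 3.1]
opening: 0.0918
grip_force: 1.9
```

The spring force shows, so the rib is on the finger. I'll draw it further out.

Request:
carry_out([
  [[0.005, 0, 0], 0, 1],
  [[0.005, 0, 0], 0, 1],
  [[0.005, 0, 0], 0, 1],
  [[0.005, 0, 0], 0, 1],
  [[0.005, 0, 0], 0, 1],
  [[0.005, 0, 0], 0, 1],
  [[0, 0, 0], 0, 1],
  [[0, 0, 0], 0, 1],
])

```text
time: 11.12
tool_pos: [0.4866, -0.0868, 0.0491]
tool_rot: [3.141, 0.0, 1.709]
contact_force: [-0.3, -4.8, 3.3]
opening: 0.0917
grip_force: 2.1
```

```bash
cat > look.py <<'E'
from h import *
import sys
np.set_printoptions(precision=4,suppress=True)
v=np.load("g.npy");c,s=np.cos(v[2]),np.sin(v[2]); R=np.array([[c,-s],[s,c]])
o=robot.observe(); print((o["tool_pos"][:2]-v[:2])@R,o["contact_force"])
for k in range(3):
  t=robot.read_camera("top"); q=robot.read_camera("side")
  for n,z in dict(stop_grip=.05,rib=.05,pointer=.0145,mark=.0145).items():
    for nm,cam in (("t",t),("s",q)):
      for a in robot.tip_of(cam,n)[:1]: print(n,nm,round(a["p"],2),a["at"],(atz(cam,a["at"],z)[:2]-v[:2])@R)
a=cv2.resize(t["pixels"][255:335,390:490],(400,320),interpolation=cv2.INTER_CUBIC); b=cv2.resize(q["pixels"][180:280,300:425],(400,320),interpolation=cv2.INTER_CUBIC)
cv2.imwrite("pics/"+sys.argv[1],np.hstack([a,b])[:,:,::-1])
E
python3 look.py t5.png
```

```text
[ 0.0052 -0.0858] [-0.3239 -4.8259  3.3329]
stop_grip t 0.98 [449.3, 265.0] [ 0.0051 -0.0977]
stop_grip s 0.7 [339.0, 208.3] [ 0.0078 -0.0565]
rib t 0.55 [438.3, 286.8] [-0.0346 -0.0692]
rib s 0.7 [355.3, 206.0] [-0.0323 -0.0626]
pointer s 0.85 [371.5, 221.6] [-0.067  -0.0447]
mark t 0.59 [432.7, 303.1] [-0.0674 -0.0621]
mark s 0.39 [376.2, 217.1] [-0.0853 -0.0702]
stop_grip t 0.8 [446.3, 269.5] [-0.003  -0.0904]
stop_grip s 0.68 [340.3, 206.7] [ 0.0027 -0.0663]
rib t 0.76 [440.2, 291.1] [-0.0435 -0.0717]
rib s 0.65 [268.2, 221.3] [ 0.1759 -0.0134]
pointer s 0.4 [234.6, 288.2] [0.2614 0.2176]
mark s 0.55 [376.6, 217.7] [-0.0852 -0.0662]
stop_grip t 0.61 [448.6, 268.8] [-0.0022 -0.0952]
stop_grip s 0.6 [339.9, 206.3] [ 0.003  -0.0692]
rib t 0.67 [440.3, 289.1] [-0.0396 -0.0725]
rib s 0.72 [358.5, 205.7] [-0.0401 -0.0628]
pointer s 0.84 [372.2, 216.1] [-0.0777 -0.0788]
mark t 0.59 [432.6, 304.4] [-0.0699 -0.0615]
mark s 0.37 [375.4, 219.4] [-0.0795 -0.0561]
```

View pics/t5.png

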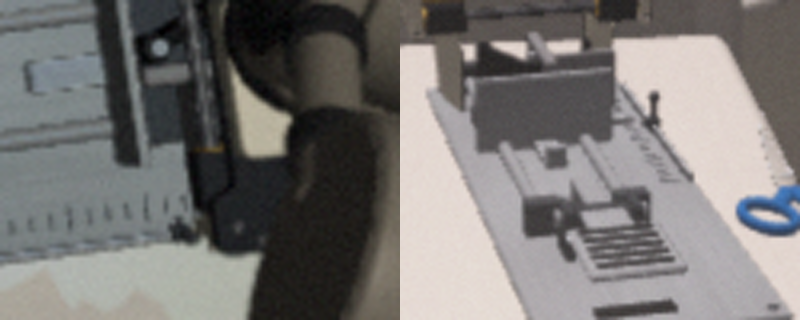

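```bash
python3 - <<'E'
from h import *
np.set_printoptions(precision=4,suppress=True)
v=np.load("g.npy");c,s=np.cos(v[2]),np.sin(v[2]); R=np.array([[c,-s],[s,c]])
t=robot.read_camera("top"); q=robot.read_camera("side")
for n,p in dict(park=(381.8,302),home=(453.8,292),now=(427.5,295.75)).items(): print(n,(atz(t,p,.07)[:2]-v[:2])@R)
w=tri(t,(435.75,312.5),q,(379.7,209.7)); print("ball",w,(w[:2]-v[:2])@R)
# zero of the scale check: where would aligned plate corner be, TCP pos projections
o=robot.observe()["tool_pos"]
t0=cv2.imread("pics/t0.png")[:,:,::-1]
a=cv2.resize(t0[255:335,370:470],(400,320),interpolation=cv2.INTER_CUBIC); b=cv2.resize(t["pixels"][255:335,390:490],(400,320),interpolation=cv2.INTER_CUBIC)
cv2.imwrite("pics/t6.png",np.hstack([a,b])[:,:,::-1])
E
```

```text
park [-0.0481  0.0488]
home [-0.0478 -0.0925]
now [-0.0481 -0.0405]
ball [ 0.391  -0.0732  0.0371] [-0.0877 -0.0591]
```

View pics/t6.png

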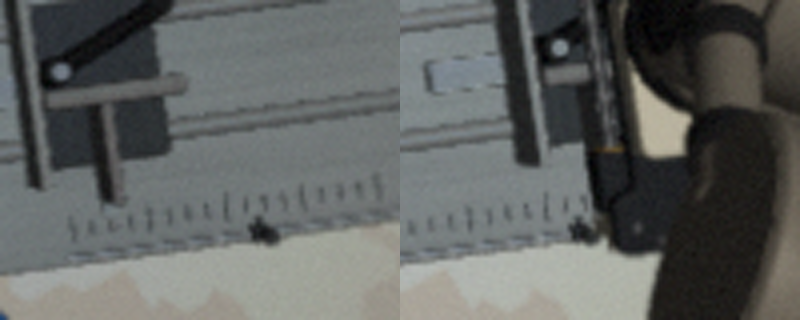

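The stop plate's front corner gives a joint value of about 0.051 now. The mark at gauge y ≈ −0.062 corresponds to about 0.065, so I'll draw 14 mm more.

Request:
carry_out([
  [[0.004, 0, 0], 0, 1],
  [[0.004, 0, 0], 0, 1],
  [[0.004, 0, 0], 0, 1],
  [[0.002, 0, 0], 0, 1],
  [[0, 0, 0], 0, 1],
  [[0, 0, 0], 0, 1],
])

```text
time: 13.48
tool_pos: [0.4846, -0.0727, 0.049]
tool_rot: [3.141, -0.0, 1.708]
contact_force: [2.2, -3.1, 2.7]
opening: 0.092
grip_force: 2.1
```

```bash
sed -i 's/\[255:335,390:490\]/[265:325,390:465]/;s/\[180:280,300:425\]/[185:245,330:405]/' look.py; python3 look.py t7.png
```

```text
[ 0.0051 -0.0715] [ 2.2442 -3.1187  2.7257]
stop_grip t 0.56 [442.4, 268.6] [-0.0002 -0.0829]
stop_grip s 0.57 [341.8, 210.9] [ 0.0051 -0.0382]
rib t 0.76 [433.1, 289.4] [-0.0383 -0.0582]
rib s 0.75 [360.1, 209.0] [-0.0385 -0.0404]
pointer t 0.16 [449.0, 183.6] [ 0.1748 -0.1348]
pointer s 0.63 [372.8, 219.0] [-0.0742 -0.0601]
mark s 0.36 [375.2, 217.9] [-0.0816 -0.0657]
stop_grip t 0.86 [440.0, 269.2] [-0.0007 -0.0779]
stop_grip s 0.82 [344.2, 209.5] [-0.0022 -0.0459]
rib t 0.88 [433.2, 287.8] [-0.0352 -0.0589]
rib s 0.67 [358.3, 208.2] [-0.0357 -0.0466]
pointer s 0.77 [373.1, 218.0] [-0.0766 -0.0662]
mark s 0.43 [377.0, 217.9] [-0.0858 -0.0647]
stop_grip t 0.75 [430.6, 288.6] [-0.0361 -0.0535]
stop_grip s 0.74 [340.1, 209.7] [ 0.0072 -0.0468]
rib t 0.61 [433.3, 292.0] [-0.0434 -0.0578]
rib s 0.58 [354.6, 207.2] [-0.0289 -0.0551]
pointer s 0.86 [374.4, 216.6] [-0.082  -0.0744]
mark s 0.36 [376.1, 217.0] [-0.0852 -0.0709]
```

View pics/t7.png

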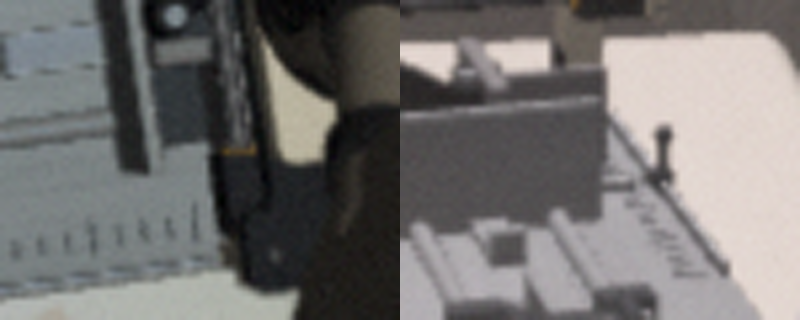

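The side half shows the pointer tip at crop (634,184) and the clip tip at about (648,181), almost in line. Numeric check next.

```bash
python3 - <<'E'
from h import *
np.set_printoptions(precision=4,suppress=True)
v=np.load("g.npy");c,s=np.cos(v[2]),np.sin(v[2]); R=np.array([[c,-s],[s,c]])
t=robot.read_camera("top"); q=robot.read_camera("side")
G=lambda k,p,z:(atz(k,p,z)[:2]-v[:2])@R
k=75/400
print("corner",G(t,(390+160*k,265+172*k),.07))
print("ptr",G(q,(330+234*k,185+184*k),.0145),"clip",G(q,(330+248*k,185+181*k),.0145),G(q,(330+262*k,185+182*k),.0145),"ball",G(q,(330+263*k,185+130*k),.037))
# line along gauge x through pointer in side view, per clip candidates
for y in(-.070,-.066,-.062,-.058,-.054):
  print(y,[((proj(q,np.r_[R@[x,y]+v[:2],.0145])-[330,185])/k+[400,0]).round(0) for x in(-.074,-.080)], ((proj(q,np.r_[R@[-.086,y]+v[:2],.036])-[330,185])/k+[400,0]).round(0))
E
```

```text
corner [-0.049  -0.0257]
ptr [-0.0759 -0.0564] clip [-0.0828 -0.0584] [-0.0885 -0.0558] ball [-0.0902 -0.0612]
-0.07 [array([622., 174.]), array([635., 172.])] [649. 126.]
-0.066 [array([624., 177.]), array([637., 176.])] [651. 129.]
-0.062 [array([627., 180.]), array([640., 179.])] [653. 132.]
-0.058 [array([629., 183.]), array([642., 182.])] [656. 135.]
-0.054 [array([631., 186.]), array([644., 185.])] [658. 138.]
```

Plate corner, side view and kinematics all put the pointer within about 2 mm of the mark. I'll centre on the grip and close gently.

Request:
carry_out([
  [[0, -0.003, 0], 0, 1],
  [[0, -0.003, 0], 0, 0.8],
  [[0, 0, 0], 0, 0.6],
  [[0, 0, 0], 0, 0.5],
  [[0, 0, 0], 0, 0.4],
  [[0, 0, 0], 0, 0.34],
  [[0, 0, 0], 0, 0.3],
  [[0, 0, 0], 0, 0.3],
], newtons=15)

```text
time: 16.08
tool_pos: [0.4796, -0.0736, 0.0492]
tool_rot: [3.139, 0.001, 1.708]
contact_force: [4.5, -2.4, -1.0]
opening: 0.0293
grip_force: 3.0
```

Request:
carry_out([
  [[0, 0, 0], 0, 0.25],
  [[0, 0, 0], 0, 0.2],
  [[0, 0, 0], 0, 0.1],
  [[0, 0, 0], 0, 0],
  [[0, 0, 0], 0, 0],
  [[0, 0, 0], 0, 0],
], newtons=25)

```text
time: 16.82
tool_pos: [0.4791, -0.0736, 0.0492]
tool_rot: [3.14, 0.0, 1.708]
contact_force: [2.7, -5.2, 1.2]
opening: 0.0224
grip_force: 25.2
```

```bash
python3 look.py t8.png | grep -v stop_grip
```

```text
[-0.0004 -0.0717] [ 2.6858 -5.1823  1.1766]
rib t 0.88 [434.7, 290.5] [-0.0409 -0.061 ]
rib s 0.65 [357.8, 212.5] [-0.028  -0.0196]
pointer t 0.87 [431.5, 307.4] [-0.0757 -0.0583]
pointer s 0.6 [372.7, 219.0] [-0.074  -0.0601]
mark s 0.36 [375.7, 217.3] [-0.0838 -0.0692]
rib t 0.94 [431.6, 291.0] [-0.041  -0.0547]
rib s 0.56 [357.5, 208.0] [-0.0342 -0.0483]
pointer t 0.94 [433.4, 305.3] [-0.072  -0.0629]
pointer s 0.93 [374.2, 219.9] [-0.0759 -0.0537]
mark s 0.53 [375.9, 218.0] [-0.0831 -0.0647]
rib t 0.59 [435.1, 288.6] [-0.0373 -0.0624]
rib s 0.78 [357.6, 208.5] [-0.0336 -0.045 ]
pointer t 0.71 [431.6, 307.2] [-0.0753 -0.0586]
pointer s 0.84 [372.9, 219.5] [-0.0736 -0.0569]
mark s 0.55 [342.4, 208.8] [-0.0187 -0.145 ]
```

View pics/t8.png

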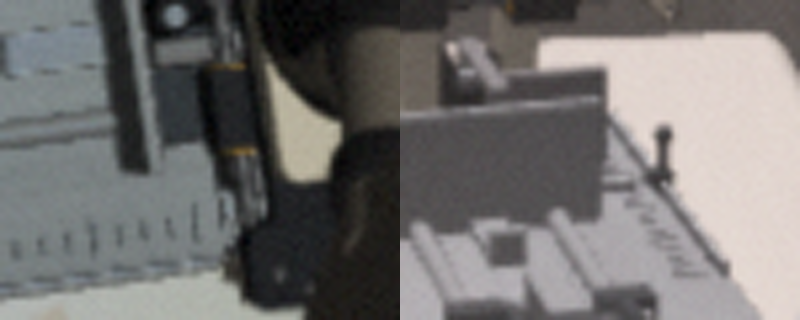

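The lever is shut (opening 22.4 mm) and the finger is carrying the spring force. The pointer reads about 1–3 mm past the clip in both views, so I'll nudge back 2 mm while holding.

Request:
carry_out([
  [[-0.001, 0, 0], 0, 0],
  [[-0.001, 0, 0], 0, 0],
  [[0, 0, 0], 0, 0],
  [[0, 0, 0], 0, 0],
])

```text
time: 18.82
tool_pos: [0.4794, -0.0757, 0.0492]
tool_rot: [3.14, 0.0, 1.708]
contact_force: [3.4, -4.3, 1.6]
opening: 0.0225
grip_force: 25.3
```

```bash
python3 look.py t9.png | grep -E "^\[|pointer|mark"
```

```text
[-0.0005 -0.0738] [ 3.423  -4.3387  1.6454]
pointer t 0.75 [432.5, 308.6] [-0.0784 -0.06  ]
pointer s 0.58 [373.2, 218.9] [-0.0753 -0.0605]
mark s 0.53 [374.0, 216.9] [-0.0805 -0.0727]
pointer t 0.97 [432.6, 305.5] [-0.0722 -0.0612]
pointer s 0.74 [373.0, 218.1] [-0.0762 -0.0656]
mark s 0.35 [374.9, 217.2] [-0.0821 -0.0703]
pointer t 0.58 [442.0, 269.6] [-0.002  -0.0916]
pointer s 0.94 [371.8, 217.4] [-0.0746 -0.0707]
mark s 0.49 [267.0, 222.0] [ 0.173  -0.1002]
```

View pics/t9.png

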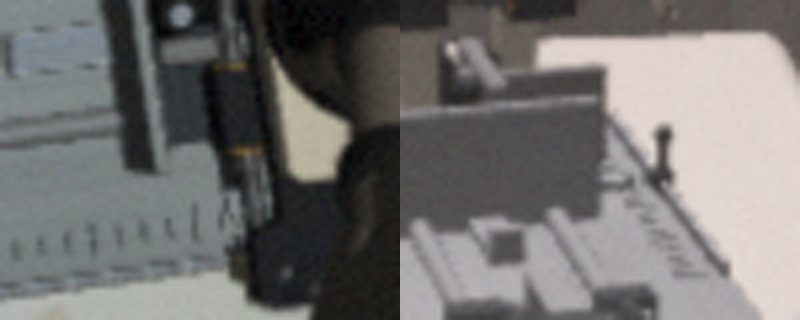

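The pointer at (632,183) and clip tip at (648,181) now lie on one line across the gauge. The stop is held and the lever is shut, so I'll hand in.

```bash
python3 -c "
from cell import robot
print(robot.hand_in())"
```

```text
the job is handed in; nothing more can be done
None
```

I handed the job in at about 19 s: I pressed the pedal to its stop, the stop sprang home, and I drew it out to the mark with the lever open. It is held there with the lever squeezed shut (22.5 mm, 25 N), and the pointer is within about 2 mm of the clip by camera estimate; the judge's verdict was not shown.

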